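# Refill the pen display

### The arm

A 6-joint arm with a two-finger parallel gripper is mounted at the origin on the work surface; the furniture and walls round the work are solid. World frame = base frame: x ahead of the robot, y to its left, z up, the work surface at z = 0. Lengths are in m, angles in rad, forces in N, time in s.
With the tool pointing down it reaches from about 0.425 to 0.95 m from the base axis. Payload 3.5 kg.
Tool frame: the origin (TCP) lies at the very end of the fingers, on their centre line; the grasp point (between the pads) lies 19 mm behind it (ctrl.grip_point_offset is the distance from the TCP to the grasp point, in m); z points along the fingers, y is the line along which they close (so a half turn about z gives the same grasp; the last joint's range is limited). The gripper opens to 85 mm and grips with 20 to 120 N. Pads are 22 mm wide; open, the fingers measure 114 mm over their backs; the gripper's body (76 mm by 85 mm) begins 54 mm behind the grasp point. The pads swing forward as they close: fully open they stand 13 mm farther back than shut.
Start: joints at [-1.489, 0.286, 1.577, -0, 1.279, -0.15], TCP at [0.155, -0.657, 0.231] pointing down, gripper open.
Joint ranges: [-2.77, 2.77], [-0.9, 2.22], [0.21, 2.48], [-1.53, 4.67], [0.24, 2.81], [-2.84, 2.84]. Speed limits (rad/s): [2.79, 2.79, 3.14, 3.14, 3.14, 3.14].

### API

Orientations are given as a unit quaternion [x, y, z, w].
In Python, from plant import telemetry, vision, ctrl gives the robot as it stands.
- The arm moves only by the tool arm_command, never from a script. Its argument "series" is one flat list of numbers, 7 for each row, row after row: the shift along the tool's x, y, z in cm, then the turn, a rotation vector about the tool's x, y, z in degrees, then the closure, from 0 (fully open) to 1 (shut). A call has 1 to 10 rows; each row is the pose to reach, as a shift and turn from the pose commanded when the call began, along the tool's axes at that moment; what a row does not reach only later rows make up. A row lasts 1/12 s, in which the tool goes at most 41.7 mm and 7.16 degrees, less where a joint would pass 70% of its speed; a pose out of reach is approached as far as the arm can. A call with a gripper value outside its range is refused whole. The fingers move at their own pace and stop on an object; "force" is the grip in N (left out, the last holds). Time passes only in rows, so rows that repeat a pose let the fingers close. It gives the time, the measured TCP pose, the force, the opening and the grip force at its end, in the units of the state.
- telemetry.get_state(): the state, without advancing time (a new reading comes with each control period).
- vision.read_camera(name): name is "side" or "top"; returns a dict with "color" (480x640x3 uint8, blue, green, red), "K" (3x3 intrinsics, pixels), "rvec" (rotation vector, rad) and "tvec" (3), from world to camera coordinates, as OpenCV has them. Camera axes: x right, y down, z forward; pixel columns grow to the right and rows downward; lengths in m; the calibration is good to about 2 mm. A picture is of the moment at which its call begins. There is no depth.
- ctrl.sign_off(): hands the job in; it is judged then, once.
The state is a dict: "time": time; "qpos": joint angles; "dq": joint speeds; "joint_efforts": joint torques, N m; "eef_pos": TCP position; "tcp_rot": TCP orientation; "contact_force": force on the tool from outside, world axes, zero at the start; "wrist_torque": the same for the moment, N m; "opening": opening from 0.0 (shut) to 1.0 (fully open); "finger_force": force on a finger pad.
Only numpy, scipy, OpenCV 4.12 (cv2) and the standard library are available. Lean on these libraries where they do the work, as an engineer would, in place of code of your own. Each camera call takes 0.05 s, during which the arm holds its last target. There are 200 camera calls.

### The job

The pen display on the counter has one empty pair of spring clips. Take the loose pen that is the same length and thickness as the pens on display and snap it down into the empty clips until it is fully home, lined up with its neighbours and with its cap pointing the same way as theirs. Leave the short pen and the thick pen where they lie.

Things in the scene. Friction and masses are not known exactly. Their poses are not given: they have to be found in the camera images.
- pen_mid (a point): centre (half-way up and half-way along) of the loose pen that matches those on display: a wooden eight-sided stick 140 mm long, 16 mm across its flats, with a dark metal cap 45 mm long, weight about 40 g. It lies flat on the counter. Its x axis points along the pen to the cap end, z up.
- pen_cap_end (a point): centre of the end face of that pen's cap, 70 mm from the pen's centre along its x axis
- pen_tail_end (a point): centre of the other end face of that pen, 70 mm from its centre
- short_pen_mid (a point): centre of the short pen, 96 mm long, 16 mm across flats, of the same look; lies on the counter and stays there. x to its cap end
- thick_pen_mid (a point): centre of the thick pen, 140 mm long, 28 mm across flats, of the same look; lies on the counter and stays there. x to its cap end
- gap: the empty pair of clips: origin on top of the display's board, midway between its two clips; x along the pen's place to the side where the caps belong, z up. The clips, each 12 mm long, stand 35 mm either way along x; between them 58 mm is free for fingers, down to 6 mm above the board. A pen fully home lies along x, its centre 40 mm above this origin, held by sprung leaves.
- rack: the display: a fixed wooden board 170 x 240 mm, 10 mm thick (origin under its centre), with three clip places 70 mm apart along its y, two holding fixed pens, caps to +x. Each clip is two upright steel leaves with flared lips, 59 mm above the board; a pen pressed straight down, with about 10 N in all, parts them, rests on its saddles and they close over it.

How it is judged:
By the outcome, as a careful person would: the job done as asked, in the order asked, and still so for the second after the job is handed in, with the robot touching nothing.
It also fails if it takes over 35 s, if anything falls off the work surface, if the arm or the gripper's body presses on something with over 40 N, if the wrist force passes 120 N, or if a joint passes its speed limit or range.

## Working session

There is one attempt and no reset: what is moved stays moved. The work goes in short steps, Python scripts to look and compute and a tool call to move; the robot and the scene stay as the last step left them, time stands still between calls to the robot, and variables do not carry over. Pictures are saved under pics/ and viewed, at most 10 in all, crops included, and the job is handed in when it is done.

Besides the shell and the picture viewer there is one more tool, called as a command line: name --argument value ..., lists and objects as JSON in quotes. arm_command: Moves the arm, as the interface text tells. Its arguments: {"type":"object","properties":{"series":{"type":"array","items":{"type":"number"}},"force":{"type":"number"}},"required":["series"]}

```bash
mkdir -p pics; python3 - <<'E'
from plant import telemetry, vision, ctrl
import cv2,json
for n in("top","side"):
    r=vision.read_camera(n); cv2.imwrite(f"pics/{n}0.png",r["color"])
    print(n,r["K"],r["rvec"],r["tvec"])
print(telemetry.get_state(),ctrl.grip_point_offset)
E
```

```text
top [[469.58950932   0.         311.45866891]
 [  0.         469.58950932 243.61751041]
 [  0.           0.           1.        ]] [ 2.12950619 -2.17706816  0.17027723] [-0.05419678  0.47131334  0.95750047]
side [[512.96431013   0.         327.23362037]
 [  0.         512.96431013 242.38807135]
 [  0.           0.           1.        ]] [ 0.69140652 -2.6119185   1.12659331] [0.3617239  0.21445508 0.89544872]
{'time': 0.1, 'qpos': array([-1.48897257e+00,  2.87132748e-01,  1.57804355e+00,  9.44573279e-06,
        1.27860950e+00, -1.49942877e-01]), 'dq': array([-0.00116388, -0.00146849, -0.00522964,  0.00132405, -0.00072175,
       -0.00023618]), 'joint_efforts': array([ 7.81009039e-04, -4.07296264e+01, -2.93699419e+01, -1.40991592e-04,
        3.41651612e-03,  3.36972221e-06]), 'eef_pos': array([ 0.15506452, -0.65632979,  0.23004137]), 'tcp_rot': array([ 9.93292600e-01,  1.15622701e-01,  4.18600837e-05, -1.09578115e-03]), 'contact_force': array([-0.35605431,  0.22650375,  0.24393585]), 'wrist_torque': array([ 0.02713582,  0.0523339 , -0.04448343]), 'finger_force': 0.0, 'opening': 0.9974559529854113} 0.0187
```

View pics/top0.png

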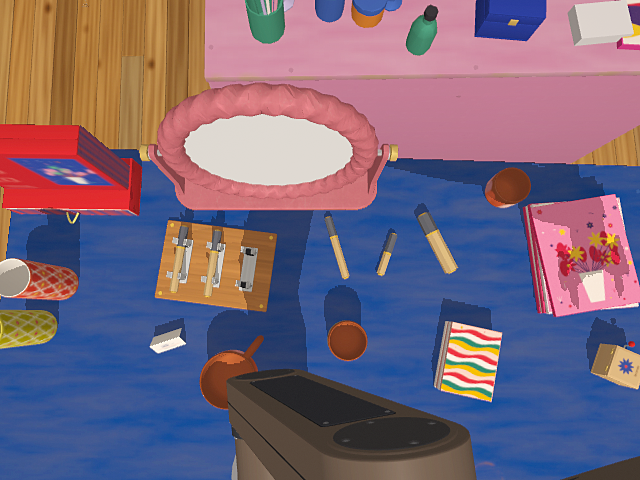

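View pics/side0.png

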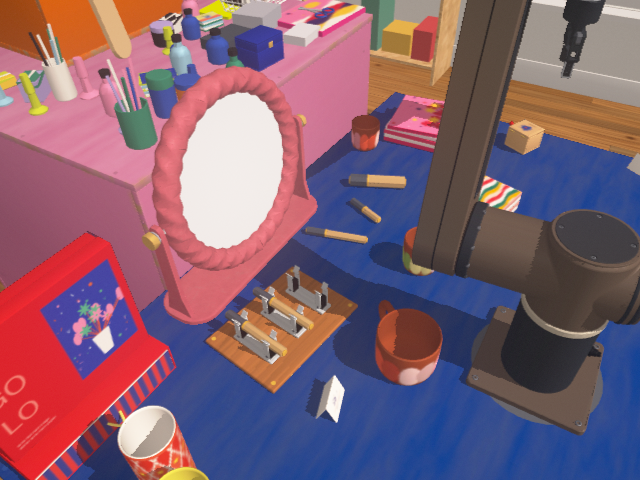

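The top view shows the matching pen from its cap at (328,213) to its tail at (346,278). The short pen is near (386,252) and the thick one near (436,240). The empty clips are near (247,268), and the display caps point up in the image, towards the mirror.

```bash
python3 - <<'E'
import cv2
a=cv2.imread("pics/top0.png")[200:330,145:355]
b=cv2.imread("pics/side0.png")[220:400,195:385]
cv2.imwrite("pics/tc.png",cv2.resize(a,None,fx=3.8,fy=3.8,interpolation=cv2.INTER_CUBIC))
cv2.imwrite("pics/sc.png",cv2.resize(b,None,fx=3.3,fy=3.3,interpolation=cv2.INTER_CUBIC))
E
```

```text
(no output)
```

View pics/tc.png

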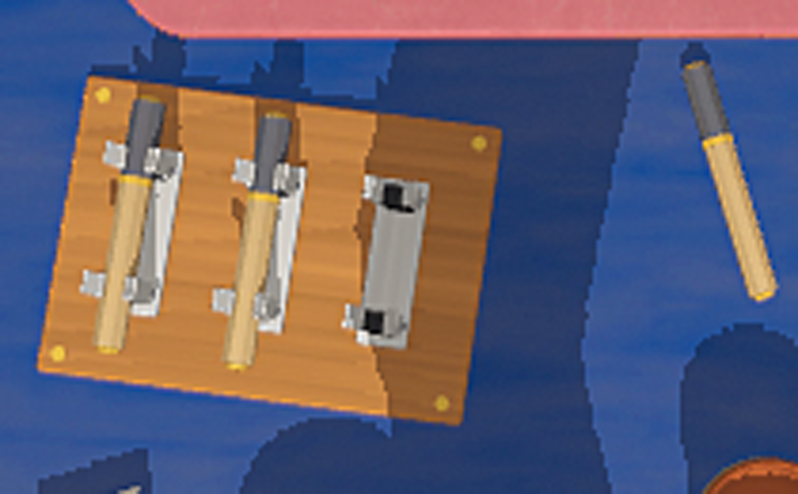

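View pics/sc.png

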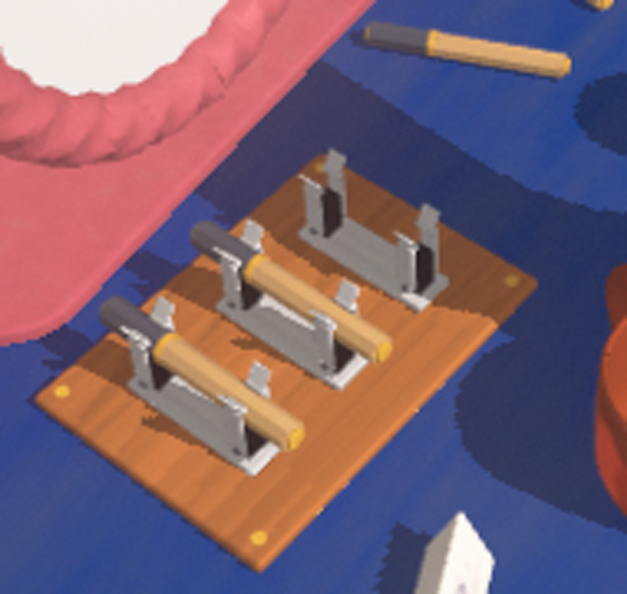

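The crops give the board corners in top-crop pixels at (90,76), (502,129), (461,425) and (38,371). The loose pen runs from cap (695,64) to tail (764,296). In the side crop it runs from cap (367,33) to tail (570,66).

```bash
cat > h.py <<'E'
import numpy as np, cv2
from scipy.optimize import least_squares
from scipy.spatial.transform import Rotation as R
C={"top":([469.5895,311.45867,243.61751],[2.12950619,-2.17706816,0.17027723],[-0.05419678,0.47131334,0.95750047]),
"side":([512.9643,327.23362,242.38807],[0.69140652,-2.6119185,1.12659331],[0.3617239,0.21445508,0.89544872])}
def proj(n,P):
    (f,cx,cy),r,t=C[n]
    return cv2.projectPoints(np.array(P,float).reshape(-1,3),np.array(r),np.array(t),np.array([[f,0,cx],[0,f,cy],[0,0,1.]]),None)[0][:,0]
def ray(n,uv,z):
    (f,cx,cy),r,t=C[n]; M=cv2.Rodrigues(np.array(r))[0]; c=-M.T@np.array(t)
    d=M.T@np.array([(uv[0]-cx)/f,(uv[1]-cy)/f,1]); return c+d*(z-c[2])/d[2]
tc=lambda u,v:(145+u/3.8,200+v/3.8)
sc=lambda u,v:(195+u/3.3,220+v/3.3)
E
python3 - <<'E'
from h import *
for n,f,c,t in(("top",tc,(695,64),(764,296)),("side",sc,(367,33),(570,66))):
    a,b=ray(n,f(*c),.008),ray(n,f(*t),.008);print(n,"cap",a,"tail",b,np.linalg.norm(a-b),"mid",(a+b)/2,"yaw",np.degrees(np.arctan2(*(a-b)[1::-1])))
tp=[tc(*p) for p in((90,76),(502,129),(461,425),(38,371))]
for p in tp: print(ray("top",p,.01))
sp=[sc(*p) for p in((35,399),(322,155),(538,284))]
for p in sp: print("s",ray("side",p,.01))
tm=[tc(*p) for p in((275,114),(237,366),(150,98),(108,350))]
for p in tm: print("pens",ray("top",p,.05))
B=np.array([[.085,.12,.01],[.085,-.12,.01],[-.085,-.12,.01],[-.085,.12,.01]])
PN=np.array([[.07,0,.05],[-.07,0,.05],[.07,.07,.05],[-.07,.07,.05]])
def w(p,X): return R.from_euler('z',p[2]).apply(X)+[p[0],p[1],0]
def res(p,k): 
    o=[]
    if k!=1:o+=[proj("top",w(p,B))-tp,proj("top",w(p,PN))-tm]
    if k!=0:o+=[proj("side",w(p,B[:3]))-sp]
    return np.vstack(o).ravel()
for k in(0,1,2):
    s=least_squares(res,[.5,.2,0],args=(k,),x_scale=.1,loss='soft_l1');p=s.x
    print(k,p[:2],np.degrees(p[2]),np.abs(res(p,k)).round(1),"gap",w(p,np.array([[0,-.07,.01]])))
E
```

```text
top cap [ 0.5322071  -0.10232328  0.008     ] tail [ 0.3978535 -0.137595   0.008    ] 0.1389063860857546 mid [ 0.4650303  -0.11995914  0.008     ] yaw 14.709858303134878
side cap [ 0.52862583 -0.09941357  0.008     ] tail [ 0.39397117 -0.13726349  0.008     ] 0.1398731346932264 mid [ 0.4612985  -0.11833853  0.008     ] yaw 15.700076871826276
[0.53188445 0.2438451  0.01      ]
[0.49627193 0.00902553 0.01      ]
[0.32962348 0.03393692 0.01      ]
[0.36485955 0.26932194 0.01      ]
s [0.52841145 0.24793965 0.01      ]
s [0.49182873 0.01404759 0.01      ]
s [0.32587608 0.04029275 0.01      ]
pens [0.50051201 0.1308325  0.05      ]
pens [0.3636647  0.15039679 0.05      ]
pens [0.51083291 0.19920085 0.05      ]
pens [0.37376932 0.21952167 0.05      ]
0 [0.43137246 0.13979578] -8.545036507338486 [0.9 0.6 0.2 0.6 0.1 0.1 0.8 0.1 0.7 0.1 0.1 0.7 0.3 0.1 0.  0.6] gap [[0.42097139 0.07057283 0.01      ]]
1 [0.42716132 0.14432088] -8.956087803879432 [1.2 0.4 0.1 0.6 0.9 0.2] gap [[0.4162639  0.07517432 0.01      ]]
2 [0.43065382 0.140176  ] -8.650017965027914 [1.  0.4 0.1 0.2 0.2 0.5 1.1 0.1 0.6 0.3 0.2 1.1 0.2 0.2 0.2 0.9 1.2 1.7
 0.6 2.4 0.2 2.6] gap [[0.42012593 0.07097222 0.01      ]]
```

```bash
cat >> h.py <<'E'
def tgt(x,y,z,yaw,st=None):
    from plant import telemetry
    st=st or telemetry.get_state()
    R0=R.from_quat(st["tcp_rot"]); Rt=R.from_euler('z',yaw,degrees=True)*R.from_euler('x',180,degrees=True)
    print("t",round(st["time"],2),"pos",st["eef_pos"].round(4),"tool yaw",np.degrees(np.arctan2(*R0.as_matrix()[1::-1,0])).round(2),"F",st["contact_force"].round(1),"op",round(st["opening"],3),"ff",round(st["finger_force"],1))
    print("shift cm",(R0.inv().apply(np.array([x,y,z])-st["eef_pos"])*100).round(2),"rot deg",np.degrees((R0.inv()*Rt).as_rotvec()).round(2))
E
python3 -c "
from h import *
tgt(.4728,-.1166,.12,15.2)"
```

```text
t 0.1 pos [ 0.1551 -0.6563  0.23  ] tool yaw 13.28 F [-0.4  0.2  0.2] op 0.997 ff 0.0
shift cm [ 43.32 -45.21  11.12] rot deg [-0.12 -0.02 -1.92]
```

arm_command --series '[2,-2,0,0,0,0,0,4.5,-4.7,0,0,0,0,0,7.3,-7.6,0,0,0,0,0.3,10.1,-10.5,0,0,0,0,0.5,12.9,-13.4,0,0,0,0,0.5,15.7,-16.4,0,0,0,-1,0.5,18.5,-19.3,0,0,0,-1,0.5,21.3,-22.2,0,0,0,-1.9,0.5,24.1,-25.1,0,0,0,-1.9,0.5,26.9,-28,0,0,0,-1.9,0.5]'

```text
time: 0.93
eef_pos: [0.3529, -0.3206, 0.2309]
tcp_rot: [0.991, 0.132, -0.0, -0.0]
contact_force: [0.8, 0.1, 0.2]
opening: 0.498
finger_force: 0.0
```

arm_command --series '[2.8,-2.9,0,0,0,0,0.5,5.6,-5.8,0,0,0,0,0.5,8.4,-8.7,0,0,0,0,0.5,11.2,-11.6,1,0,0,0,0.5,13.5,-14,3,0,0,0,0.5,15,-15.8,5,0,0,0,0.5,15.9,-16.7,7,0,0,0,0.5,15.9,-16.7,9,0,0,0,0.5,15.9,-16.7,11,0,0,0,0.5,15.9,-16.7,11,0,0,0,0.5]'

```text
time: 1.77
eef_pos: [0.4592, -0.1177, 0.1166]
tcp_rot: [0.991, 0.133, -0.004, -0.003]
contact_force: [-0.4, 0.5, -0.5]
opening: 0.498
finger_force: 0.0
```

```bash
python3 - <<'E'
from h import *
from plant import vision
tgt(.4728,-.1166,.05,15.2)
a=vision.read_camera("top")["color"][180:330,240:440]; b=vision.read_camera("side")["color"][150:270,280:440]
cv2.imwrite("pics/v1.png",np.hstack([cv2.resize(a,(400,300)),cv2.resize(b,(400,300))]))
E
```

```text
t 1.77 pos [ 0.4592 -0.1177  0.1166] tool yaw 15.24 F [-0.4  0.5 -0.5] op 0.498 ff 0.0
shift cm [1.39 0.29 6.65] rot deg [-0.36  0.41  0.04]
```

View pics/v1.png

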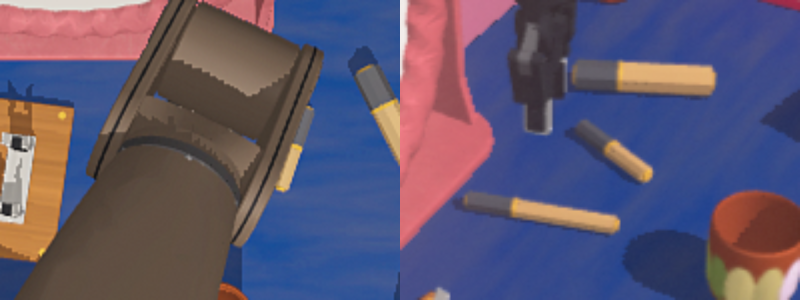

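The side half shows a fingertip near crop pixel (538,132), above and beyond the matching pen. The top camera is blocked by the arm, so I'll descend and check from the side.

arm_command --series '[0.4,0.1,2,0,0,0,0.5,0.9,0.2,4,-0.3,0.4,0,0.5,1.4,0.3,5.5,-0.3,0.4,0,0.5,1.4,0.3,6.6,-0.3,0.4,0,0.5,1.4,0.3,6.6,-0.3,0.4,0,0.5]'

```text
time: 2.28
eef_pos: [0.4759, -0.119, 0.0544]
tcp_rot: [0.991, 0.132, 0.003, 0.001]
contact_force: [-0.9, 1.1, 0.9]
opening: 0.497
finger_force: 0.0
```

```bash
python3 - <<'E'
from h import *
from plant import vision
tgt(.4728,-.1166,.003,15.2)
b=vision.read_camera("side")["color"][170:270,290:400]
from plant import telemetry
s=telemetry.get_state(); M=R.from_quat(s["tcp_rot"]).as_matrix()
for o in(-.021,0,.021):print(((proj("side",s["eef_pos"]+M[:,1]*o)-[290,170])*6).round(), end=' ')
cv2.imwrite("pics/v2.png",cv2.resize(b,None,fx=6,fy=6,interpolation=cv2.INTER_CUBIC))
E
```

```text
t 2.28 pos [ 0.4759 -0.119   0.0544] tool yaw 15.16 F [-0.9  1.1  0.9] op 0.497 ff 0.0
shift cm [-0.26 -0.33  5.13] rot deg [ 0.21 -0.29 -0.04]
[[230. 314.]] [[245. 277.]] [[259. 241.]]
```

View pics/v2.png

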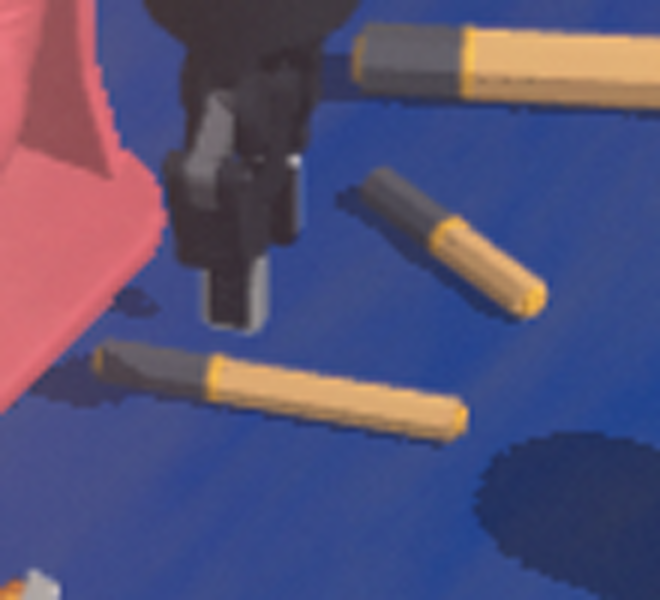

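arm_command --series '[-0.2,-0.2,2,0,-0.2,0,0.5,-0.2,-0.2,3,0,-0.2,0,0.5,-0.2,-0.2,3,0,-0.2,0,0.5,-0.2,-0.2,3,0,-0.2,0,0.5,-0.2,-0.2,3,0,-0.2,0,0.5]'

```text
time: 2.75
eef_pos: [0.4751, -0.1181, 0.0263]
tcp_rot: [0.991, 0.132, 0.003, 0.003]
contact_force: [-0.1, 0.8, 0.8]
opening: 0.501
finger_force: 0.0
```

```bash
python3 -c "
from h import *
tgt(.4735,-.1175,.003,15.2)"
```

```text
t 2.75 pos [ 0.4751 -0.1181  0.0263] tool yaw 15.18 F [-0.1  0.8  0.8] op 0.501 ff 0.0
shift cm [-0.14 -0.12  2.33] rot deg [ 0.36 -0.27 -0.02]
```

arm_command --series '[-0.1,-0.1,1.2,0.3,-0.2,0,0.5,-0.1,-0.1,2.2,0.3,-0.2,0,0.5,-0.1,-0.1,2.3,0.3,-0.2,0,0.6,-0.1,-0.1,2.3,0.3,-0.2,0,0.75,-0.1,-0.1,2.3,0.3,-0.2,0,0.85,-0.1,-0.1,2.3,0.3,-0.2,0,1,-0.1,-0.1,2.3,0.3,-0.2,0,1,-0.1,-0.1,2.3,0.3,-0.2,0,1,-0.1,-0.1,2.3,0.3,-0.2,0,1]' --force 70

```text
time: 3.5
eef_pos: [0.4734, -0.1172, 0.0025]
tcp_rot: [0.991, 0.132, 0.0, 0.0]
contact_force: [1.3, -0.2, -0.7]
opening: 0.16
finger_force: 69.3
```

arm_command --series '[0,0,-1,0,0,0,1,0,0,-3,0,0,0,1,0,0,-6,0,0,0,1,0,0,-9,0,0,0,1,0,0,-11,0,0,0,1,0,0,-12,0,0,0,1,0,0,-12,0,0,0,1,0,0,-12,0,0,0,1]'

```text
time: 4.17
eef_pos: [0.4731, -0.117, 0.1223]
tcp_rot: [0.991, 0.132, 0.0, 0.0]
contact_force: [-0.4, -0.1, -0.2]
opening: 0.159
finger_force: 69.3
```

```bash
python3 - <<'E'
from h import *
from plant import vision,telemetry
tgt(.43,-.05,.14,-8.6)
r=vision.read_camera("side")["color"]
s=telemetry.get_state(); M=R.from_quat(s["tcp_rot"]).as_matrix()
for dx in(-.08,0,.06):print(((proj("side",s["eef_pos"]+M@[dx,0,-.006])-[250,90])*4).round(), end=' ')
cv2.imwrite("pics/v3.png",cv2.resize(r[90:240,250:430],None,fx=4,fy=4,interpolation=cv2.INTER_CUBIC))
E
```

```text
t 4.17 pos [ 0.4731 -0.117   0.1223] tool yaw 15.18 F [-0.4 -0.1 -0.2] op 0.159 ff 69.3
shift cm [-2.41 -7.6  -1.77] rot deg [ 1.000e-02 -2.000e-02  2.378e+01]
[[479. 426.]] [[327. 403.]] [[215. 386.]]
```

View pics/v3.png

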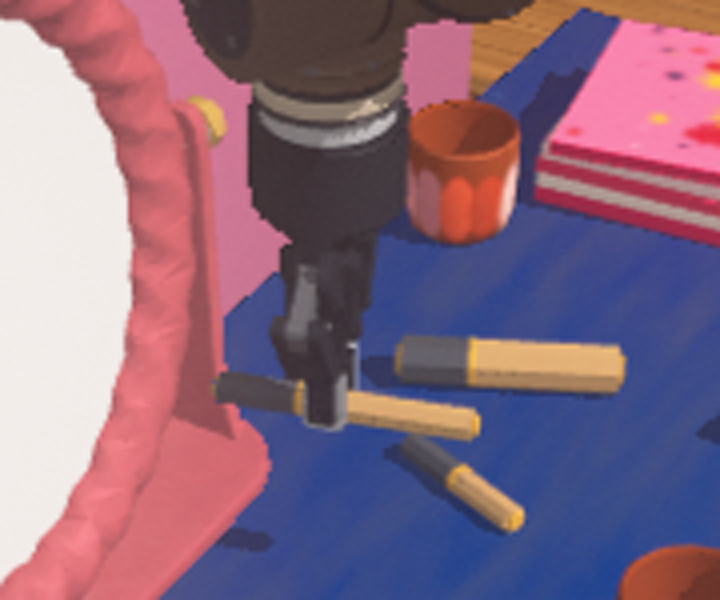

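The pen is held level, with its cap end at crop (219,387) and its tail at (475,425). That agrees with a grasp 10 mm capward of its middle. Next I carry it over the gap.

arm_command --series '[0.0,-1,0,0,0,2,1,0.1,-3.5,0,0,0,5,1,0.2,-6.5,0,0,0,9,1,0.3,-9.5,0,0,0,13,1,0.4,-12.5,0,0,0,17,1,0.5,-15.5,0,0,0,20,1,0.6,-18,0.7,0,0,22.5,1,0.7,-19.3,1.4,0,0,23.8,1,0.7,-19.3,2.2,0,0,23.8,1,0.7,-19.3,2.2,0,0,23.8,1]'

```text
time: 5.05
eef_pos: [0.4269, 0.0714, 0.097]
tcp_rot: [0.997, -0.074, -0.003, 0.0]
contact_force: [-0.0, -1.0, -0.4]
opening: 0.157
finger_force: 69.3
```

```bash
python3 - <<'E'
from h import *
from plant import vision,telemetry
tgt(.4289,.0715,.085,-8.65)
r=vision.read_camera("side")["color"]
s=telemetry.get_state(); M=R.from_quat(s["tcp_rot"]).as_matrix()
for dx in(-.08,0,.06):print(((proj("side",s["eef_pos"]+M@[dx,0,-.006])-[200,180])*4).round(), end=' ')
cv2.imwrite("pics/v4.png",cv2.resize(r[180:330,200:400],None,fx=4,fy=4,interpolation=cv2.INTER_CUBIC))
E
```

```text
t 5.05 pos [0.4269 0.0714 0.097 ] tool yaw -8.48 F [-0.  -1.  -0.4] op 0.157 ff 69.3
shift cm [ 0.21 -0.04  1.2 ] rot deg [0.05 0.38 0.17]
[[548. 411.]] [[409. 332.]] [[312. 276.]]
```

View pics/v4.png

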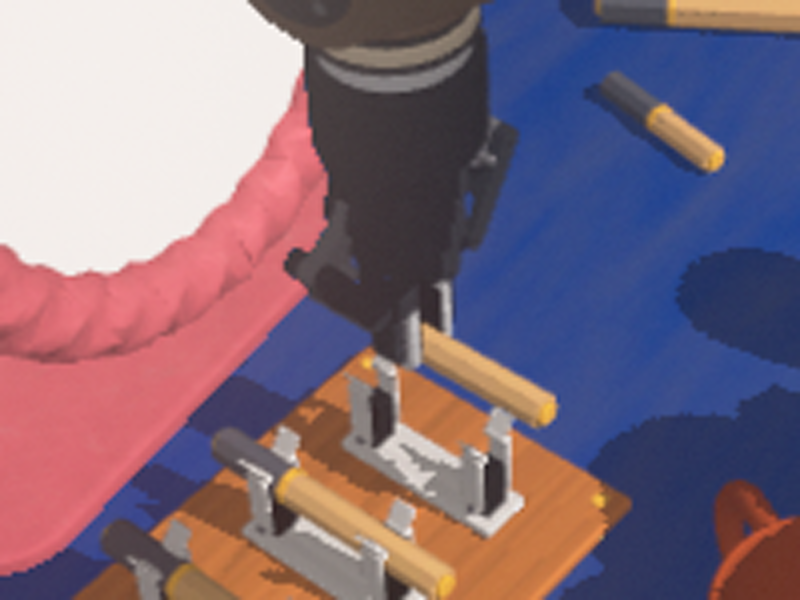

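The tail of the held pen is at crop (545,411), against (548,411) predicted, so the side camera agrees with the arm here. Neighbour tail: (444,585). Lips of the empty clips: tail side (474,448) and (503,411), cap side (362,377) and (387,367). From these I compute the gap.

```bash
python3 - <<'E'
from h import *
q=lambda u,v:(200+u/4,180+v/4)
y=np.radians(-8.65);d=np.array([np.cos(y),np.sin(y),0]);e=np.array([-d[1],d[0],0])
t=ray("side",q(444,585),.05);print("nbr tail side",t,"-> gap",t+.07*d-.07*e)
for p in((275,114),):
    pass
a=ray("top",tc(237,366),.05);b=ray("top",tc(275,114),.05);print("nbr top mid",(a+b)/2,"-> gap",(a+b)/2-.07*e)
c1=(ray("side",q(474,448),.067)+ray("side",q(503,411),.067))/2
c2=(ray("side",q(362,377),.067)+ray("side",q(387,367),.067))/2
print("clips side",c1,c2,(c1+c2)/2)
# base plate of gap in top crop: corners of plate ~z .011
P=[ray("top",tc(*p),.012) for p in((372,178),(430,183),(407,348),(350,338))]
print("plate top",np.mean(P,0))
P=[ray("side",q(*p),.012) for p in((343,443),(492,535),(522,502))]
print("plate side",(P[0]+P[2])/2, P)
E
```

```text
nbr tail side [0.36241163 0.15155536 0.05      ] -> gap [0.42108755 0.0718237  0.05      ]
nbr top mid [0.43208836 0.14061464 0.05      ] -> gap [0.42156049 0.07141086 0.05      ]
clips side [0.38348783 0.07616852 0.067     ] [0.44882253 0.07135828 0.067     ] [0.41615518 0.0737634  0.067     ]
plate top [0.42181318 0.07295256 0.012     ]
plate side [0.41942045 0.07180903 0.012     ] [array([0.46712986, 0.07715395, 0.012     ]), array([0.37409405, 0.09090574, 0.012     ]), array([0.37171105, 0.06646412, 0.012     ])]
```

arm_command --series '[0.3,0,0.5,0,0.3,0,1,0.3,0,1.2,0,0.3,0,1,0.3,0,1.2,0,0.3,0,1,0.3,0,1.2,0,0.3,0,1]'

```text
time: 5.43
eef_pos: [0.4323, 0.0699, 0.0877]
tcp_rot: [0.997, -0.076, 0.002, 0.0]
contact_force: [-0.6, -0.2, 0.0]
opening: 0.161
finger_force: 69.3
```

```bash
python3 - <<'E'
from h import *
from plant import vision
tgt(.4306,.0703,.044,-8.65)
r=vision.read_camera("side")["color"]
cv2.imwrite("pics/v5.png",cv2.resize(r[240:340,250:370],None,fx=6,fy=6,interpolation=cv2.INTER_CUBIC))
E
```

```text
t 5.43 pos [0.4323 0.0699 0.0877] tool yaw -8.69 F [-0.6 -0.2  0. ] op 0.161 ff 69.3
shift cm [-0.19 -0.01  4.37] rot deg [ 0.01 -0.23 -0.04]
```

View pics/v5.png

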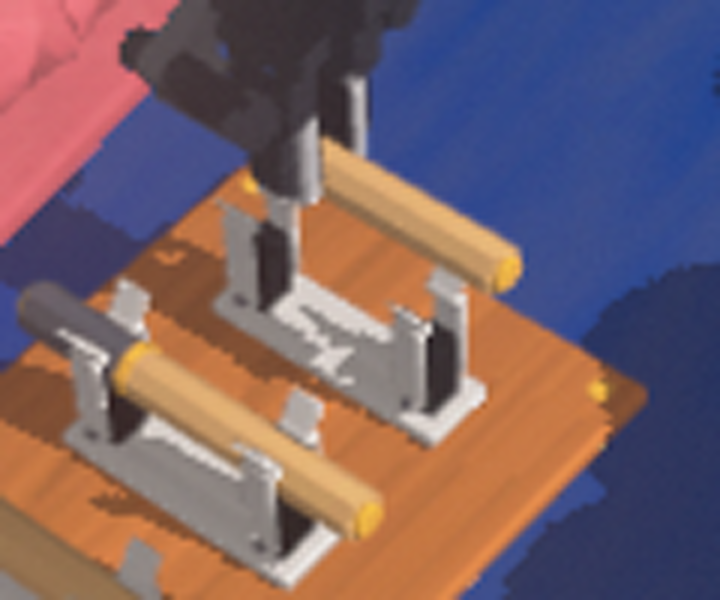

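The held tail is at (508,271) and the neighbour tail at (369,518). The plates at (432,444) and (289,586) give the 70 mm shift. The held pen must drop straight down so that its tail lands on the shifted neighbour tail.

```bash
python3 - <<'E'
from h import *
y=np.radians(-8.65);d=np.array([np.cos(y),np.sin(y),0]);e=np.array([-d[1],d[0],0])
q=lambda u,v:(250+u/6,240+v/6)
n=ray("side",q(369,518),.05); 
tipg=ray("side",q(432,444),.012);tipn=ray("side",q(289,586),.012);print("plate spacing",(tipn-tipg)@d,(tipn-tipg)@e)
g=n-(.07*e)
p=np.array([.4323,.0699,.0877])-.080*d
for dz in(.004,.0055,.007):
    h=ray("side",q(508,271),.0877+dz); print("need along,lat mm",((g-h)@d*1e3).round(1),((g-h)@e*1e3).round(1),"pred tail from arm",p,h)
E
```

```text
plate spacing -0.0003196225786875666 0.0689970570436601
need along,lat mm -4.5 1.8 pred tail from arm [0.35320996 0.08193185 0.0877    ] [0.35515942 0.07964065 0.0917    ]
need along,lat mm -3.6 0.7 pred tail from arm [0.35320996 0.08193185 0.0877    ] [0.35449736 0.08082041 0.0932    ]
need along,lat mm -2.8 -0.3 pred tail from arm [0.35320996 0.08193185 0.0877    ] [0.35383531 0.08200017 0.0947    ]
```

arm_command --series '[-0.2,0,0,0,0,0,1,-0.2,0,0,0,0,0,1,-0.2,0,0,0,0,0,1,-0.2,0,0,0,0,0,1,-0.2,0,0,0,0,0,1,-0.2,0,0,0,0,0,1]'

```text
time: 5.98
eef_pos: [0.4305, 0.0709, 0.0884]
tcp_rot: [0.997, -0.075, 0.003, 0.0]
contact_force: [-0.2, -0.3, -0.6]
opening: 0.164
finger_force: 69.3
```

```bash
python3 -c "
from h import *
tgt(.4300,.0705,.044,-8.65)"
```

```text
t 5.98 pos [0.4305 0.0709 0.0884] tool yaw -8.61 F [-0.2 -0.3 -0.6] op 0.164 ff 69.3
shift cm [-0.07  0.04  4.44] rot deg [-0.   -0.32  0.04]
```

arm_command --series '[-0.1,0,0.8,0,-0.2,0,1,-0.1,0,1.6,0,-0.2,0,1,-0.1,0,2.2,0,-0.2,0,1,-0.1,0,2.5,0,-0.2,0,1,-0.1,0,2.5,0,-0.2,0,1,-0.1,0,2.5,0,-0.2,0,1]'

```text
time: 6.48
eef_pos: [0.4293, 0.071, 0.0628]
tcp_rot: [0.997, -0.075, 0.0, 0.0]
contact_force: [-0.3, 0.4, -0.4]
opening: 0.163
finger_force: 69.3
```

```bash
python3 -c "
from h import *
tgt(.4300,.0705,.044,-8.65)"
```

```text
t 6.48 pos [0.4293 0.071  0.0628] tool yaw -8.62 F [-0.3  0.4 -0.4] op 0.163 ff 69.3
shift cm [0.08 0.04 1.88] rot deg [ 0.   -0.03  0.03]
```

arm_command --series '[0,0,0.4,0,0,0,1,0.05,0,0.8,0,0,0,1,0.05,0,1.2,0,0,0,1,0.05,0,1.6,0,0,0,1,0.05,0,1.8,0,0,0,1,0.05,0,1.8,0,0,0,1,0.05,0,1.8,0,0,0,1]'

```text
time: 7.07
eef_pos: [0.4299, 0.0708, 0.0447]
tcp_rot: [0.997, -0.075, 0.001, 0.0]
contact_force: [2.5, -0.1, -4.2]
opening: 0.165
finger_force: 68.8
```

arm_command --series '[0,0,0.1,0,0,0,1,0,0,0.2,0,0,0,1,0,0,0.3,0,0,0,1,0,0,0.3,0,0,0,1]'

```text
time: 7.4
eef_pos: [0.4296, 0.071, 0.0437]
tcp_rot: [0.997, -0.075, -0.001, 0.0]
contact_force: [-6.3, -0.7, 12.6]
opening: 0.16
finger_force: 70.9
```

arm_command --series '[0,0,-0.1,0,0,0,1,0,0,-0.1,0,0,0,0.8,0,0,-0.1,0,0,0,0.6,0,0,-0.1,0,0,0,0.5,0,0,-0.1,0,0,0,0.5,0,0,-1.5,0,0,0,0.5,0,0,-4,0,0,0,0.5,0,0,-8,0,0,0,0.5,0,0,-12,0,0,0,0.5,0,0,-16,0,0,0,0.5]' --force 20

```text
time: 8.23
eef_pos: [0.4291, 0.071, 0.2035]
tcp_rot: [0.997, -0.075, 0.0, 0.0]
contact_force: [1.0, -0.2, 0.3]
opening: 0.5
finger_force: 0.0
```

arm_command --series '[0,3,0,0,0,0,0.5,0,7,0,0,0,0,0.5,0,11,0,0,0,0,0.5,0,15,0,0,0,0,0.5,0,18,0,0,0,0,0.5,0,20,0,0,0,0,0.5,0,20,0,0,0,0,0.5]'

```text
time: 8.82
eef_pos: [0.3994, -0.1298, 0.2023]
tcp_rot: [0.997, -0.078, 0.001, 0.001]
contact_force: [0.3, 0.9, -0.7]
opening: 0.497
finger_force: 0.0
```

```bash
python3 - <<'E'
from h import *
from plant import vision
a=vision.read_camera("top")["color"][195:330,145:305]; b=vision.read_camera("side")["color"][240:360,210:350]
cv2.imwrite("pics/v6.png",np.hstack([cv2.resize(a,(400,337),interpolation=2),cv2.resize(b,(393,337),interpolation=2)]))
E
```

```text
(no output)
```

View pics/v6.png

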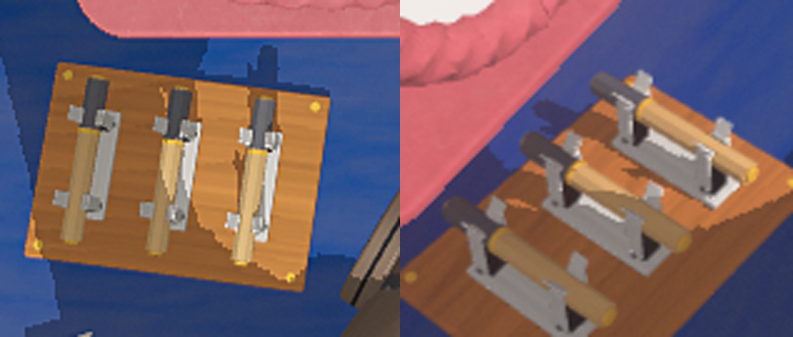

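All three pens lie in an even row. In the top half the tails are at (71,240), (157,250) and (243,260), and the caps are at (97,78), (181,90) and (264,98). The side half shows the new pen at the same height as its neighbours, so I'm handing in.

```bash
python3 -c "
from plant import ctrl
print(ctrl.sign_off())"
```

```text
the job is handed in; nothing more can be done
None
```

The matching pen is snapped fully home in the empty clips, in line with its neighbours and cap the same way. The short and thick pens were not touched, and the job is handed in at about 9 s on the robot's clock.

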